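# Unhook the slide carrier and stand it in the staining tray

## Task

Take the green slide carrier off the barbed hook of the drip stand: raise it, tilt it and back it out over the barb by feel, without forcing it against the hook. Then stand it upright on the floor of the red staining tray, gently, and leave the other things on the bench where they are.

Things in the scene. Friction and masses are not known exactly. Their poses are not given: they have to be found in the camera images.
- slide_carrier: Green slide carrier, 64 (x) x 30 (y) x 100 (z) mm, 105 to 210 g, hung on the hook with its axes along the stand's. Origin: centre of the foot's underside, z up. The body (slides inside are fixed) ends at z = 56 mm; above is a neck and eye block 32 wide (x), 12 thick (y), to z = 100 mm: grip it there, fingers closing along x, one each side of the hook, TCP about 8 mm above the eye's centre.
- eye (a point): Centre of the rectangular eye through the carrier's head, 85 mm above the foot, axes as the carrier. The eye is 12 mm long (along y), 16 mm wide (x) and 16 mm high (z, open from 77 to 93 mm above the foot).
- drip_stand: Drip stand fixed to the bench: grey foot 100 x 100 x 12 mm, thin post, dark clamp head 22 x 24 mm ending at z = 180 mm. Origin: centre of the foot's underside, z up; the hook points along its own -y. Stand and rod do not yield; pushing the carrier or the gripper against them with more than 12 N counts as forcing.
- rod_root (a point): Where the hook rod leaves the clamp head, on the rod's axis, 170 mm above the bench and 12 mm from the post's axis. From here the rod (steel, round, 8 mm thick) runs level along the stand's -y to the bend; the eye hangs on this level part, its upper side resting on the rod.
- bend_nominal (a point): Average place of the bend, on the rod axis, 92 mm from the post axis. The rod is clamped at a different reach each time: the true bend lies 70 to 114 mm out and is not reported; find it by feel: the upright eye, held midway round the level rod, touches when its centre is about 2 mm short of the bend. From the bend the rod slants up by 35 deg, straight, 28 mm along its axis plus its round end.
- barb_nominal (a point): Average place of the barb (it shifts with the bend): a spur on top of the slanted end, pointing back. Its point is 14 to 16 mm past the bend along the slant; the hook is 14 mm thick there (4 below, 10 above the rod axis). The eye passes only when tilted in line with the slant (about 35 deg: foot out, away from the post; top toward the post), eye centre 3 mm above the rod axis.
- stain_tray: Red staining tray, fixed, 212 (x) x 300 (y) x 58 (z) mm, open on top, rim and sloping walls. Origin: centre of its underside, z up. Floor 8 to 10 mm above the origin, flat over about 140 (x) x 220 (y) mm round the centre. Pressing the carrier on it with over 35 N counts as banging.
- cup_violet: Staining jar with violet rim, 64 mm across, 88 mm tall; origin under its centre. To be left alone.
- cup_teal: Staining jar with teal content, 63 mm across, 88 mm tall; origin under its centre. To be left alone.
- beaker_a: Small clear beaker, 54 mm across, 62 mm tall; origin under its centre. To be left alone.
- dye_jar: Jar of dark dye with violet lid, 47 mm across, 79 mm tall; origin under its centre. To be left alone.
- bench_timer: White bench timer, 48 x 58 x 16 mm; origin under its centre. To be left alone.
- label_roll: Roll of labels lying flat, 60 mm across, 22 mm tall; origin under its centre. To be left alone.
Things that resemble listed ones, but are neither listed nor needed, are in the scene too. There is more than one size of the slide_carrier; the job needs the larger.

How it is judged:
By the outcome, as a careful person would: the job done as asked, in the order asked, and still so for the second after the job is handed in, with the robot touching nothing.
It also fails if it takes over 72 s, if anything falls off the work surface, if the arm or the gripper's body presses on something with over 40 N, if the wrist force passes 120 N, or if a joint passes its speed limit or range.

## Robot

A 6-joint arm with a two-finger parallel gripper is mounted at the origin on a cart in front of the work surface, level with it; the furniture and walls round the work are solid. World frame = base frame: x ahead of the robot, y to its left, z up, the work surface at z = 0. Lengths are in mm, angles in degrees, forces in N, time in s.
With the tool pointing down it reaches from about 350 to 800 mm from the base axis. Payload 7.3 kg.
Tool frame: the origin (TCP) lies between the finger pads, 19 mm behind the fingertips; this is the grasp point; z points along the fingers, y is the line along which they close (so a half turn about z gives the same grasp; the last joint's range is limited). The gripper opens to 85 mm and grips with 20 to 120 N. Pads are 22 mm wide; open, the fingers measure 114 mm over their backs; the gripper's body (76 mm by 85 mm) begins 54 mm behind the grasp point. The pads swing forward as they close: fully open they stand 13 mm farther back than shut.
Start: joints at [-80.902, 19.595, 87.324, -0, 73.075, -8.365], TCP at [157.576, -500.812, 250.022] pointing down, gripper open.
Joint ranges: [-145.02, 145.02], [-44.19, 115.74], [2.07, 154.8], [-57.11, 237.11], [16.16, 152.29], [-177.93, 177.93]. Speed limits (degrees/s): [147.25, 147.25, 180, 180, 180, 180].

## Interface

Orientations are given as a 3x3 rotation matrix whose columns are the frame's x, y, z axes.
In Python, from workcell import state, vision, r gives the robot as it stands.
- The arm moves only by the tool arm_command, never from a script. Its argument "series" is a list that holds one entry, the list of rows, each a list of 6 numbers: the shift along the world's x, y, z in units of 25 mm (1.0 is 25 mm), then the turn, a rotation vector about the world's x, y, z in units of 5 degrees (1.0 is 5 degrees). In form: [[[dx, dy, dz, ax, ay, az], ...]]. A call has exactly 10 rows; each row shifts and turns the commanded pose from where the row before left it; what a row does not reach is not made up. A row lasts 1/12 s, in which the tool goes at most 41.7 mm and 7.16 degrees, less where a joint would pass 70% of its speed; a pose out of reach is approached as far as the arm can. A call is refused whole if a number of a shift passes 1 or a number of a turn 1, either way. A call with a gripper value outside its range is refused whole. "gripper" is the finger opening in mm, from 0 to 85.4, set as the call begins (left out, the last holds). The fingers move at their own pace and stop on an object; "newtons" is the grip in N (left out, the last holds). Time passes only in rows, so rows that do not move let the fingers close, or fill a call up. It gives the time, the measured TCP pose, the force, the opening and the grip force at its end, in the units of the state.
- state(): the state, without advancing time (a new reading comes with each control period).
- vision.snapshot(name): name is "side" or "top"; returns (picture, depth): 480x640x3 uint8, red, green, blue; 480x640 float32, mm along the optical axis (not along the pixel's ray), 0 where there is no reading.
- vision.calibration(name): a dict with "fx", "fy", "cx", "cy" (pixels), "T" (4x4, takes a point from camera to world coordinates). Camera axes: x right, y up, looking along -z (the intrinsics and any distortion apply to the point x, -y, -z); pixel columns grow to the right and rows downward; lengths in mm; the calibration is good to about 2 mm. A picture is of the moment at which its call begins. calibration takes no time and is no camera call.
- r.sign_off(): hands the job in; it is judged then, once.
The state is a dict: "clock": time; "joint_pos": joint angles; "joint_velocities": joint speeds; "joint_efforts": joint torques, N m; "eef_pos": TCP position; "orientation": TCP orientation; "force": force on the tool from outside, world axes, zero at the start; "torque": the same for the moment, N m; "width": opening from 0.0 (shut) to 1.0 (fully open); "grip_force": force on a finger pad.
Only numpy, scipy, OpenCV 4.12 (cv2) and the standard library are available. Lean on these libraries where they do the work, as an engineer would, in place of code of your own. Each camera call takes 0.05 s, during which the arm holds its last target. There are 200 camera calls.

## Working session

There is one attempt and no reset: what is moved stays moved. The work goes in short steps, Python scripts to look and compute and a tool call to move; the robot and the scene stay as the last step left them, time stands still between calls to the robot, and variables do not carry over. Pictures are saved under pics/ and viewed, at most 10 in all, crops included, and the job is handed in when it is done.

Besides the shell and the picture viewer there is one more tool, called after "Call:" as name(argument=value, ...), one argument or row to a line, values as JSON. arm_command: Moves the arm, as the interface text tells. Its arguments: {"type":"object","properties":{"series":{"type":"array","items":{"type":"array","items":{"type":"array","items":{"type":"number"}}}},"gripper":{"type":"number"},"newtons":{"type":"number"}},"required":["series"]}

```bash
mkdir -p pics; cat > h.py <<'E'
import numpy as np,cv2
from workcell import state,vision,r
def snap(n,tag):
    p,d=vision.snapshot(n); cv2.imwrite(f'pics/{tag}.png',p[:,:,::-1]); np.save(f'pics/{tag}.npy',d); return p,d
def w(n,u,v,d):
    c=vision.calibration(n); q=np.array([(u-c['cx'])/c['fx']*d,-(v-c['cy'])/c['fy']*d,-d,1]); return (c['T']@q)[:3]
E
python3 - <<'E'
from h import *
for n in('side','top'):
    snap(n,n+'0'); c=vision.calibration(n); print(n,{k:np.round(v,3).tolist() for k,v in c.items()})
print(state())
E
```

```text
side {'fx': 509.926, 'fy': 509.926, 'cx': 316.628, 'cy': 242.361, 'T': [[-0.861, 0.303, -0.409, -50.331], [-0.509, -0.474, 0.719, 1065.266], [0.024, 0.826, 0.562, 972.481], [0.0, 0.0, 0.0, 1.0]]}
top {'fx': 518.88, 'fy': 518.88, 'cx': 309.789, 'cy': 238.374, 'T': [[-0.017, 0.977, -0.211, 270.058], [-1.0, -0.018, -0.001, -30.553], [-0.005, 0.211, 0.977, 1485.767], [0.0, 0.0, 0.0, 1.0]]}
{'clock': 0.1, 'joint_pos': array([-8.09017848e+01,  1.96319072e+01,  8.73715619e+01,  9.19198077e-04,
        7.30751462e+01, -8.36644206e+00]), 'joint_velocities': array([ 0.02801893, -0.12373366, -0.12909544,  0.02524244, -0.10372032,
        0.07759079]), 'joint_efforts': array([ 1.67382481e-03, -4.34447265e+01, -2.46492112e+01, -1.69746636e-04,
        4.66806785e-03,  2.46667881e-06]), 'eef_pos': array([ 157.5232259 , -500.46294908,  249.40149757]), 'orientation': array([[ 9.53903685e-01,  3.00112843e-01, -2.01810594e-04],
       [ 3.00112834e-01, -9.53902744e-01,  1.35725909e-03],
       [ 2.14823206e-04, -1.35526040e-03, -9.99999059e-01]]), 'force': array([ 0.07743676,  0.88785115, -0.14372297]), 'torque': array([0.00080182, 0.00727287, 0.00526431]), 'grip_force': 0.0, 'width': 1.0024181497595712}
```

View pics/top0.png

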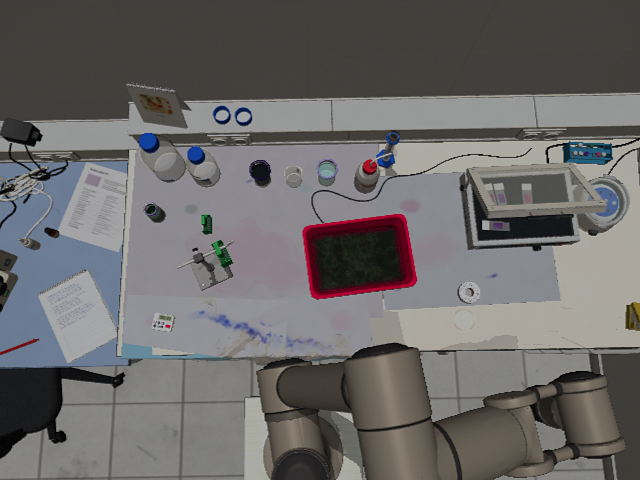

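View pics/side0.png

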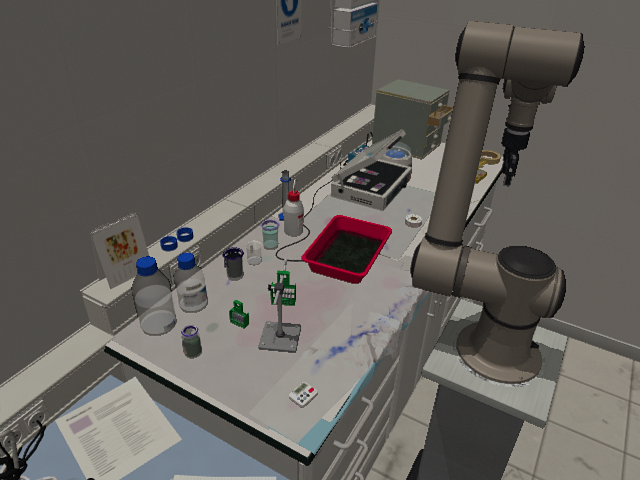

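The top view shows the stand foot at about (211,268), the hanging carrier near (223,253) and the tray centred near (360,256). I'll enlarge the stand.

```bash
python3 - <<'E'
from h import *
a=cv2.imread('pics/top0.png')[200:300,165:265]; b=cv2.imread('pics/side0.png')[255:365,220:320]
a=cv2.resize(a,(400,400),interpolation=2); b=cv2.resize(b,(400,440),interpolation=2)
m=np.zeros((440,800,3),np.uint8); m[:400,:400]=a; m[:,400:]=b; cv2.imwrite('pics/c0.png',m)
d=np.load('pics/top0.npy')
rgb=cv2.imread('pics/top0.png').astype(int)
B,G,R=rgb[...,0],rgb[...,1],rgb[...,2]
def cloud(mask,n='top',d=d):
    v,u=np.where(mask&(d>0)); return np.array([w(n,x,y,d[y,x]) for x,y in zip(u,v)]),u,v
g=(G>R*1.6)&(G>B*1.4)&(G>50); g[:,:165]=0;g[:,265:]=0;g[:200]=0;g[300:]=0
P,u,v=cloud(g)
for p,x,y in zip(P,u,v): 
    if p[2]>80 : print(x,y,p.round(0))
red=(R>120)&(G<60)&(B<100);red[:,:295]=0;red[:,420:]=0;red[:205]=0
P,u,v=cloud(red); t=P[P[:,2]>50]; print('tray',len(t),cv2.minAreaRect(t[:,:2].astype(np.float32)),t[:,2].max())
c=vision.calibration('top')
for (x,y) in [(360,256),(210,268)]: print(w('top',x,y,d[y,x]))
# foot: grey pts z 6..18 near
v,u=np.mgrid[235:300,170:250]; Q=np.array([w('top',x,y,d[y,x]) for x,y in zip(u.ravel(),v.ravel())])
s=(Q[:,2]>7)&(Q[:,2]<17); print('foot',s.sum(),cv2.minAreaRect(Q[s,:2].astype(np.float32)))
s=(Q[:,2]>155)
for q,x,y in zip(Q[s],u.ravel()[s],v.ravel()[s]): print(x,y,q.round(0))
E
```

```text
202 216 [642. 271.  83.]
203 217 [640. 269.  82.]
201 220 [630. 273.  85.]
204 221 [628. 265.  82.]
218 240 [562. 216. 134.]
219 240 [562. 214. 132.]
220 240 [562. 211. 133.]
216 241 [560. 222. 132.]
217 241 [558. 218. 138.]
214 242 [556. 226. 136.]
215 242 [556. 223. 136.]
216 242 [556. 220. 138.]
217 242 [556. 218. 139.]
218 242 [559. 218. 122.]
222 242 [563. 210. 104.]
212 243 [553. 230. 141.]
213 243 [553. 229. 137.]
214 243 [553. 225. 139.]
216 243 [544. 212. 181.]
217 243 [554. 219. 133.]
218 243 [554. 216. 132.]
211 244 [551. 234. 138.]
214 244 [542. 218. 178.]
215 244 [542. 215. 178.]
216 244 [541. 212. 183.]
217 244 [542. 210. 177.]
218 244 [551. 216. 133.]
219 244 [558. 219.  99.]
222 244 [561. 214.  84.]
223 244 [558. 209.  97.]
213 245 [539. 220. 182.]
214 245 [539. 218. 180.]
215 245 [539. 215. 181.]
216 245 [539. 213. 179.]
217 245 [539. 210. 181.]
218 245 [542. 210. 164.]
213 246 [537. 220. 179.]
214 246 [538. 218. 175.]
215 246 [537. 215. 178.]
216 246 [536. 212. 182.]
217 246 [537. 210. 177.]
218 246 [537. 208. 175.]
219 246 [543. 211. 147.]
214 247 [535. 219. 172.]

[... 2562 characters left out ...]
. 199. 134.]
225 262 [502. 196. 137.]
221 263 [499. 206. 137.]
222 263 [499. 204. 136.]
223 263 [499. 200. 140.]
220 264 [496. 208. 140.]
221 264 [497. 206. 136.]
226 266 [500. 202.  82.]
224 267 [496. 206.  89.]
tray 1054 ((528.2774047851562, -164.72117614746094), (210.78631591796875, 296.5622863769531), 6.672539234161377) 66.23959642898558
[ 535.37071952 -173.50154198    1.95946922]
[503.60426769 256.07546853  29.27475297]Traceback (most recent call last):
  File "<stdin>", line 19, in <module>
  File "h.py", line 6, in w
    c=vision.calibration(n); q=np.array([(u-c['cx'])/c['fx']*d,-(v-c['cy'])/c['fy']*d,-d,1]); return (c['T']@q)[:3]
ValueError: time passes only in moves, steps and waits
```

View pics/c0.png

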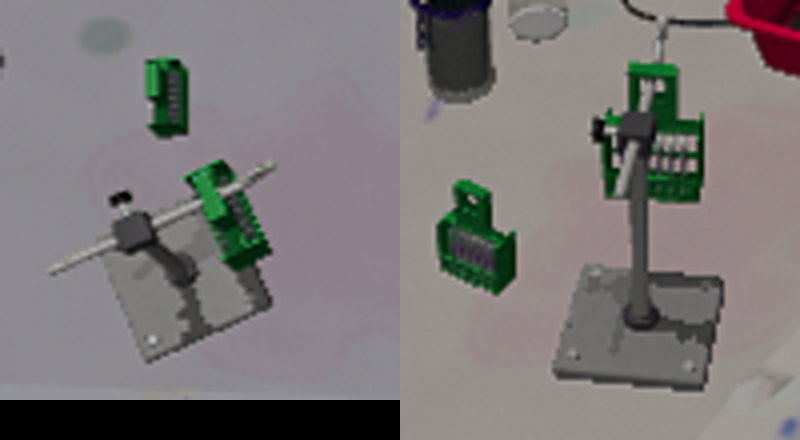

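The crops show the rod running from the clamp head (top crop 135,230) to its tip (275,163), through the carrier's eye near (222,195). The smaller carrier stands apart at (167,97).

```bash
python3 - <<'E'
from workcell import vision
import numpy as np
np.savez('cal.npz',**{n+k:v for n in('side','top') for k,v in vision.calibration(n).items()})
E
sed -i 's/^def w.*/C=np.load("cal.npz")\ndef w(n,u,v,d):/; s/^    c=vision.calibration(n); q/    c={k:C[n+k] for k in("fx","fy","cx","cy","T")}; q/' h.py
cat >> h.py <<'E'
def grid(n,d,u0,u1,v0,v1):
    v,u=[a.ravel() for a in np.mgrid[v0:v1,u0:u1]]; return np.array([w(n,x,y,d[y,x]) for x,y in zip(u,v)]),u,v
def atz(n,u,v,z):
    a,b=w(n,u,v,500.),w(n,u,v,1500.); return a+(b-a)*(z-a[2])/(b[2]-a[2])
def R2(p): return cv2.minAreaRect(p[:,:2].astype(np.float32))
E
python3 - <<'E'
from h import *
np.set_printoptions(suppress=True,precision=1)
for n,box,fb in(('top',(170,260,225,300),(165,265,230,300)),('side',(255,320,260,330),(250,320,310,360))):
    d=np.load(f'pics/{n}0.npy'); im=cv2.imread(f'pics/{n}0.png').astype(int)
    P,u,v=grid(n,d,*box); B,G,R=im[v,u].T
    g=(G>R*1.5)&(G>B*1.4)
    s=g&(P[:,2]>173)&(P[:,2]<188); print(n,'block',s.sum(),R2(P[s]),P[s].mean(0))
    s=g&(P[:,2]>85)&(P[:,2]<186); print(n,'all green',R2(P[s]),P[s].mean(0))
    s=~g&(P[:,2]>150)&(P[:,2]<200); print('rod/head',s.sum(),R2(P[s]))
    for p,x,y in zip(P[s],u[s],v[s]): print(x,y,p.round(0),end=';')
    P,u,v=grid(n,d,*fb); B,G,R=im[v,u].T; s=~((G>R*1.5)&(G>B*1.4))&(P[:,2]>7)&(P[:,2]<17); print('\nfoot',s.sum(),R2(P[s]))
for x,y in((135,230),(275,163),(50,270)): print('rod',atz('top',165+x/4,200+y/4,170))
E
```

```text
top block 55 ((529.2108764648438, 210.0013427734375), (30.03585433959961, 11.55040454864502), 26.850032806396484) [528.6 209.5 179.4]
top all green ((529.420654296875, 209.7238311767578), (64.6065444946289, 28.972270965576172), 26.969661712646484) [523.7 205.4 138.9]
rod/head 276 ((523.5320434570312, 244.1432342529297), (39.13886260986328, 161.69644165039062), 23.3563175201416)
231 240 [550. 173. 188.];232 240 [549. 170. 190.];233 240 [548. 167. 193.];229 241 [548. 179. 184.];230 241 [548. 176. 185.];231 241 [548. 173. 186.];232 241 [548. 171. 185.];233 241 [547. 168. 187.];228 242 [545. 181. 185.];229 242 [544. 178. 189.];230 242 [545. 175. 187.];231 242 [545. 173. 187.];232 242 [544. 170. 188.];233 242 [545. 168. 186.];215 243 [545. 215. 178.];227 243 [543. 184. 181.];228 243 [542. 180. 189.];229 243 [543. 179. 183.];230 243 [543. 176. 182.];231 243 [542. 173. 186.];213 244 [542. 221. 178.];225 244 [543. 191. 169.];226 244 [542. 187. 178.];227 244 [541. 184. 180.];228 244 [541. 182. 180.];229 244 [541. 179. 181.];230 244 [540. 176. 185.];223 245 [540. 195. 174.];224 245 [541. 194. 
[... 12514 characters left out ...]
9 [494. 306. 173.];275 299 [494. 303. 171.];276 299 [492. 301. 171.];277 299 [490. 300. 171.];274 300 [495. 305. 169.];275 300 [489. 309. 175.];276 300 [490. 304. 171.];277 300 [489. 301. 169.];274 301 [489. 313. 175.];275 301 [489. 310. 172.];276 301 [488. 307. 170.];274 302 [490. 313. 171.];275 302 [488. 312. 171.];276 302 [485. 312. 172.];273 303 [492. 314. 168.];274 303 [487. 318. 173.];275 303 [484. 317. 174.];276 303 [484. 313. 171.];273 304 [488. 319. 170.];274 304 [486. 318. 170.];275 304 [485. 316. 169.];
foot 940 ((486.18267822265625, 254.2081298828125), (151.9149627685547, 107.06564331054688), 22.002197265625)
rod [508.9 258.  170. ]
rod [551.4 168.4 170. ]
rod [483.8 311.9 170. ]
```

The carrier is centred at about (529, 210), with stand yaw near 24° and the hook direction at (0.40, -0.915). The tip at (548, 168, 188) puts the bend about 73 mm out. I'll move above the carrier.

Call:
arm_command(
  series=[
    [[0.75,0.95,0.05,0,0,0.97],[0.75,0.95,0.05,0,0,0.97],[0.75,0.95,0.05,0,0,0.97],[0.75,0.95,0.05,0,0,0.97],[0.75,0.95,0.05,0,0,0.97],[0.75,0.95,0.05,0,0,0.97],[0.75,0.95,0.05,0,0,0.97],[0.75,0.95,0.05,0,0,0.97],[0.75,0.95,0.05,0,0,0.97],[0.75,0.95,0.05,0,0,0.97]],
  ],
  gripper=85,
)

```text
clock: 0.93
eef_pos: [345.6, -261.9, 262.4]
orientation: [[0.404, 0.915, -0.0], [0.915, -0.404, 0.0], [0.0, -0.0, -1.0]]
force: [1.0, -0.1, 0.5]
width: 0.996
grip_force: 0.0
```

Call:
arm_command(
  series=[
    [[0.75,0.95,0,0,0,0.97],[0.75,0.95,0,0,0,0.97],[0.75,0.95,0,0,0,0.97],[0.75,0.95,0,0,0,0.97],[0.75,0.95,0,0,0,0.97],[0.75,0.95,0,0,0,0.97],[0.75,0.95,0,0,0,0.97],[0.75,0.95,0,0,0,0.97],[0.75,0.95,0,0,0,0.97],[0.75,0.95,0,0,0,0.97]],
  ],
)

```text
clock: 1.77
eef_pos: [533.1, -24.4, 262.2]
orientation: [[-0.418, 0.908, -0.001], [0.908, 0.418, 0.0], [0.0, -0.001, -1.0]]
force: [0.9, 0.5, 0.1]
width: 0.998
grip_force: 0.0
```

Call:
arm_command(
  series=[
    [[0,0.95,0,0,0,0],[0,0.95,0,0,0,0],[0,0.95,0,0,0,0],[0,0.95,0,0,0,0],[0,0.95,0,0,0,0],[0,0.95,0,0,0,0],[0,0.95,0,0,0,0],[0,0.95,0,0,0,0],[0,0.6,0,0,0,0],[0,0,0,0,0,0]],
  ],
)

```text
clock: 2.6
eef_pos: [532.0, 181.9, 262.0]
orientation: [[-0.417, 0.909, -0.001], [0.909, 0.417, 0.001], [0.001, -0.0, -1.0]]
force: [-0.7, 0.6, 1.1]
width: 0.999
grip_force: 0.0
```

Call:
arm_command(
  series=[
    [[-0.11,0.56,0,0,0,0],[0,0.56,0,0,0,0],[0,0,-0.6,0,0,0],[0,0,-0.6,0,0,0],[0,0,-0.6,0,0,0],[0,0,-0.6,0,0,0],[0,0,-0.6,0,0,0],[0,0,-0.32,0,0,0],[0,0,-0.2,0,0,0],[0,0,0,0,0,0]],
  ],
)

```text
clock: 3.43
eef_pos: [529.5, 207.0, 173.6]
orientation: [[-0.414, 0.91, -0.002], [0.91, 0.414, -0.0], [0.0, -0.002, -1.0]]
force: [-0.6, 0.4, -0.3]
width: 0.992
grip_force: 0.0
```

Call:
arm_command(
  series=[
    [[0,0,0,0,0,0],[0,0,0,0,0,0],[0,0,0,0,0,0],[0,0,0,0,0,0],[0,0,0,0,0,0],[0,0,0,0,0,0],[0,0,0,0,0,0],[0,0,0,0,0,0],[0,0,0,0,0,0],[0,0,0,0,0,0]],
  ],
  gripper=45,
  newtons=40,
)

```text
clock: 4.27
eef_pos: [529.8, 207.2, 174.5]
orientation: [[-0.414, 0.91, 0.0], [0.91, 0.414, 0.0], [-0.0, 0.0, -1.0]]
force: [0.2, -0.5, -0.6]
width: 0.526
grip_force: 0.0
```

```bash
python3 - <<'E'
from h import *
snap('side','side1'); snap('top','top1')
a=cv2.resize(cv2.imread('pics/side1.png')[200:350,215:365],(400,400),interpolation=2);b=cv2.resize(cv2.imread('pics/top1.png')[190:300,165:275],(400,400),interpolation=2)
cv2.imwrite('pics/c1.png',np.hstack([a,b]))
s=state();print(s['eef_pos'],s['force'],s['width']*85.4,s['grip_force'],s['joint_pos'].round())
E
```

```text
[529.83650805 207.17967375 174.50602155] [ 0.25997607 -0.52462221 -0.61107152] 45.19604695981879 0.0 [ 14.  28.  87.   0.  65. -11.]
```

View pics/c1.png

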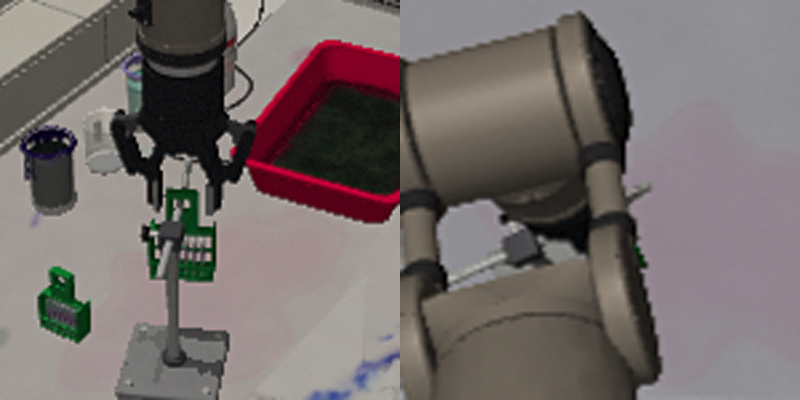

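The fingers straddle the eye block evenly: fingers at columns 155 and 212, block centre at 183. I'll shift slightly and close.

Call:
arm_command(
  series=[
    [[-0.02,0.1,0,0,0,0],[0,0,0,0,0,0],[0,0,0,0,0,0],[0,0,0,0,0,0],[0,0,0,0,0,0],[0,0,0,0,0,0],[0,0,0,0,0,0],[0,0,0,0,0,0],[0,0,0,0,0,0],[0,0,0,0,0,0]],
  ],
  gripper=20,
  newtons=60,
)

```text
clock: 5.2
eef_pos: [529.3, 209.9, 174.7]
orientation: [[-0.414, 0.91, 0.0], [0.91, 0.414, 0.0], [0.0, 0.0, -1.0]]
force: [-1.2, 2.8, 4.9]
width: 0.36
grip_force: 59.1
```

Call:
arm_command(
  series=[
    [[0,0,0.04,0,0,0],[0,0,0.04,0,0,0],[0,0,0.04,0,0,0],[0,0,0.04,0,0,0],[0,0,0,0,0,0],[0,0,0,0,0,0],[0,0,0,0,0,0],[0,0,0,0,0,0],[0,0,0,0,0,0],[0,0,0,0,0,0]],
  ],
)

```text
clock: 6.03
eef_pos: [529.3, 209.7, 178.5]
orientation: [[-0.414, 0.91, 0.0], [0.91, 0.414, -0.0], [-0.0, 0.0, -1.0]]
force: [-0.0, 0.0, -0.9]
width: 0.36
grip_force: 59.2
```

```bash
python3 -c "
from h import *
s=state();print(s['eef_pos'],s['force'],s['torque'],s['width'],s['joint_pos'].round())"
```

```text
[529.30919582 209.68479023 178.49910089] [-0.01412676  0.02838321 -0.8578569 ] [ 0.07990237  0.03843033 -0.00364946] 0.359579411941015 [ 14.  28.  86.  -0.  66. -11.]
```

Free of the rod: only the weight shows on the force reading. I'll feel outward along the hook.

Call:
arm_command(
  series=[
    [[0.033,-0.073,0,0,0,0],[0.033,-0.073,0,0,0,0],[0.033,-0.073,0,0,0,0],[0.033,-0.073,0,0,0,0],[0.016,-0.037,0,0,0,0],[0.016,-0.037,0,0,0,0],[0,0,0,0,0,0],[0,0,0,0,0,0],[0,0,0,0,0,0],[0,0,0,0,0,0]],
  ],
)

```text
clock: 6.87
eef_pos: [533.4, 200.6, 178.5]
orientation: [[-0.414, 0.91, 0.0], [0.91, 0.414, 0.0], [0.0, 0.0, -1.0]]
force: [0.2, -0.3, -0.3]
width: 0.362
grip_force: 59.2
```

Call:
arm_command(
  series=[
    [[0.016,-0.037,0,0,0,0],[0,0,0,0,0,0],[0.016,-0.037,0,0,0,0],[0,0,0,0,0,0],[0.016,-0.037,0,0,0,0],[0,0,0,0,0,0],[0,0,0,0,0,0],[0,0,0,0,0,0],[0,0,0,0,0,0],[0,0,0,0,0,0]],
  ],
)

```text
clock: 7.7
eef_pos: [534.6, 197.8, 178.5]
orientation: [[-0.414, 0.91, 0.0], [0.91, 0.414, 0.0], [0.0, 0.0, -1.0]]
force: [0.7, 0.2, -1.3]
width: 0.36
grip_force: 59.2
```

Call:
arm_command(
  series=[
    [[0.016,-0.037,0,0,0,0],[0,0,0,0,0,0],[0.016,-0.037,0,0,0,0],[0,0,0,0,0,0],[0,0,0,0,0,0],[0,0,0,0,0,0],[0,0,0,0,0,0],[0,0,0,0,0,0],[0,0,0,0,0,0],[0,0,0,0,0,0]],
  ],
)

```text
clock: 8.53
eef_pos: [535.4, 195.9, 178.5]
orientation: [[-0.414, 0.91, 0.0], [0.91, 0.414, 0.0], [-0.0, 0.0, -1.0]]
force: [0.6, -0.1, -1.5]
width: 0.361
grip_force: 59.2
```

Call:
arm_command(
  series=[
    [[0.016,-0.037,0,0,0,0],[0,0,0,0,0,0],[0.016,-0.037,0,0,0,0],[0,0,0,0,0,0],[0,0,0,0,0,0],[0,0,0,0,0,0],[0,0,0,0,0,0],[0,0,0,0,0,0],[0,0,0,0,0,0],[0,0,0,0,0,0]],
  ],
)

```text
clock: 9.37
eef_pos: [536.2, 194.1, 178.5]
orientation: [[-0.414, 0.91, 0.0], [0.91, 0.414, 0.0], [-0.0, 0.0, -1.0]]
force: [0.5, -0.1, -1.0]
width: 0.359
grip_force: 59.2
```

Call:
arm_command(
  series=[
    [[0.016,-0.037,0,0,0,0],[0,0,0,0,0,0],[0.016,-0.037,0,0,0,0],[0,0,0,0,0,0],[0,0,0,0,0,0],[0,0,0,0,0,0],[0,0,0,0,0,0],[0,0,0,0,0,0],[0,0,0,0,0,0],[0,0,0,0,0,0]],
  ],
)

```text
clock: 10.2
eef_pos: [537.0, 192.2, 178.5]
orientation: [[-0.414, 0.91, 0.0], [0.91, 0.414, 0.0], [-0.0, 0.0, -1.0]]
force: [0.2, 0.4, -0.6]
width: 0.356
grip_force: 59.2
```

Call:
arm_command(
  series=[
    [[0.016,-0.037,0,0,0,0],[0,0,0,0,0,0],[0.016,-0.037,0,0,0,0],[0,0,0,0,0,0],[0,0,0,0,0,0],[0,0,0,0,0,0],[0,0,0,0,0,0],[0,0,0,0,0,0],[0,0,0,0,0,0],[0,0,0,0,0,0]],
  ],
)

```text
clock: 11.03
eef_pos: [537.9, 190.4, 178.6]
orientation: [[-0.414, 0.91, 0.0], [0.91, 0.414, 0.0], [-0.0, 0.0, -1.0]]
force: [-0.9, 0.9, -1.0]
width: 0.359
grip_force: 59.1
```

```bash
python3 -c "
from h import *
f=[];t=[]
for i in range(1):
  s=state();f.append(s['force']);t.append(s['torque'])
print(s['eef_pos'],f,t,s['width'],s['grip_force'])
print([k for k in dir(r) if k[0]!='_'])"
```

```text
[537.87744268 190.3962015  178.56978798] [array([-0.88723967,  0.8986397 , -0.95656151])] [array([0.08390678, 0.02559935, 0.04310395])] 0.3589010519835629 59.139697807386256
['MotionError', 'sign_off']
```

Call:
arm_command(
  series=[
    [[0.016,-0.037,0,0,0,0],[0,0,0,0,0,0],[0,0,0,0,0,0],[0,0,0,0,0,0],[0,0,0,0,0,0],[0,0,0,0,0,0],[0,0,0,0,0,0],[0,0,0,0,0,0],[0,0,0,0,0,0],[0,0,0,0,0,0]],
  ],
)

```text
clock: 11.87
eef_pos: [538.2, 189.6, 178.6]
orientation: [[-0.414, 0.91, 0.0], [0.91, 0.414, 0.0], [0.0, 0.0, -1.0]]
force: [-2.7, 3.8, 0.8]
width: 0.365
grip_force: 59.3
```

Contact shows 4.6 N along the rod, with onset at about (537.9, 190.3). That puts the bend at about (538.7, 188.5). I'll plan the tilting path by maximum clearance in the hook plane.

```bash
cat > plan.py <<'E'
import numpy as np
from scipy.optimize import minimize
a0=np.radians(35)
# hook sample pts with radius; rod capsule centre line + barb box points
L=[(s,0,4) for s in np.arange(-60,0.1,.5)]+[(t*np.cos(a0),t*np.sin(a0),4) for t in np.arange(0,28.1,.5)]
for t in np.arange(14,28.1,.5):
    for p in(6,8,10): L.append((t*np.cos(a0)-p*np.sin(a0),t*np.sin(a0)+p*np.cos(a0),0))
L=np.array(L)
def clear(c,th):
    d=L[:,:2]-c; u=d@[np.cos(th),np.sin(th)]; v=d@[-np.sin(th),np.cos(th)]
    bx=lambda v0,v1: np.hypot(np.maximum(np.abs(u)-6,0),np.maximum(np.maximum(v0-v,v-v1),0))
    return (np.minimum(bx(8,15),bx(-29,-8))-L[:,2]).min()
def best(th,t):  # t along-slant bounds: fix t, search perp
    P=np.arange(-6,8,.1); f=[clear((t*np.cos(a0)-p*np.sin(a0),t*np.sin(a0)+p*np.cos(a0)),th) for p in P]; i=int(np.argmax(f)); return round(P[i],1),round(f[i],2)
E
python3 - <<'E'
from plan import *
for th in range(0,36,5):
    S=np.arange(-8,14,.5);Z=np.arange(-6,12,.5); r=[(clear((s,z),np.radians(th)),s,z) for s in S for z in Z]
    good=sorted(r)[::-1]; 
    print(th,[tuple(np.round(max((q for q in r if q[1]==s)),1)) for s in(-4,-2,0,2,4,6,8)])
for t in range(4,44,3): print(t,best(a0,t))
E
```

```text
0 [(np.float64(2.5), np.float64(-4.0), np.float64(1.5)), (np.float64(1.7), np.float64(-2.0), np.float64(2.0)), (np.float64(0.0), np.float64(0.0), np.float64(4.0)), (np.float64(0.0), np.float64(2.0), np.float64(4.0)), (np.float64(0.0), np.float64(4.0), np.float64(4.0)), (np.float64(-0.6), np.float64(6.0), np.float64(4.5)), (np.float64(-1.0), np.float64(8.0), np.float64(5.5))]
5 [(np.float64(2.7), np.float64(-4.0), np.float64(1.0)), (np.float64(2.3), np.float64(-2.0), np.float64(1.5)), (np.float64(1.0), np.float64(0.0), np.float64(1.5)), (np.float64(0.0), np.float64(2.0), np.float64(4.0)), (np.float64(0.0), np.float64(4.0), np.float64(4.0)), (np.float64(0.0), np.float64(6.0), np.float64(4.5)), (np.float64(-0.2), np.float64(8.0), np.float64(5.5))]
10 [(np.float64(2.8), np.float64(-4.0), np.float64(0.0)), (np.float64(2.7), np.float64(-2.0), np.float64(1.0)), (np.float64(2.0), np.float64(0.0), np.float64(2.0)), (np.float64(0.3), np.float64(2.0), np.float64(1.0)), (np.float64(0.0), np.float64(4.0), np.float64(4.5)), (np.float64(0.0), np.float64(6.0), np.float64(5.0)), (np.float64(0.0), np.
[... 1751 characters left out ...]
3.5)), (np.float64(2.6), np.float64(4.0), np.float64(3.5)), (np.float64(1.6), np.float64(6.0), np.float64(2.5)), (np.float64(0.8), np.float64(8.0), np.float64(9.5))]
4 (np.float64(1.4), np.float64(2.55))
7 (np.float64(2.7), np.float64(1.22))
10 (np.float64(3.0), np.float64(1.0))
13 (np.float64(3.0), np.float64(1.0))
16 (np.float64(3.0), np.float64(1.0))
19 (np.float64(3.0), np.float64(1.0))
22 (np.float64(3.0), np.float64(1.0))
25 (np.float64(3.0), np.float64(1.0))
28 (np.float64(3.0), np.float64(1.0))
31 (np.float64(3.0), np.float64(1.0))
34 (np.float64(3.0), np.float64(1.0))
37 (np.float64(0.5), np.float64(3.0))
40 (np.float64(-0.0), np.float64(6.0))
43 (np.float64(-0.0), np.float64(8.04))
```

Call:
arm_command(
  series=[
    [[-0.015,0.033,0.007,0,0,0],[-0.015,0.033,0.007,0,0,0],[-0.015,0.033,0.006,0,0,0],[0,0,0,0,0,0],[0.0033,-0.0073,0.003,-0.455,-0.207,0],[0.0033,-0.0073,0.003,-0.455,-0.207,0],[0.0033,-0.0073,0.003,-0.455,-0.207,0],[0.0033,-0.0073,0.003,-0.455,-0.207,0],[0,0,0,0,0,0],[0,0,0,0,0,0]],
  ],
)

```text
clock: 12.7
eef_pos: [537.2, 191.5, 179.1]
orientation: [[-0.409, 0.91, 0.071], [0.896, 0.415, -0.157], [-0.173, -0.0, -0.985]]
force: [-0.6, -0.2, -1.0]
width: 0.362
grip_force: 59.2
```

```bash
python3 -c "
from h import *
s=state();print(s['eef_pos'],s['force'],s['torque'],s['joint_pos'].round(1))"
```

```text
[537.18183162 191.52866942 179.06239502] [-0.62582455 -0.20503468 -1.01642564] [ 0.11242804  0.10145561 -0.0163997 ] [ 17.   28.   86.6 -10.9  64.5  -2.9]
```

Call:
arm_command(
  series=[
    [[0.0019,-0.0043,0.007,-0.455,-0.207,0],[0.0019,-0.0043,0.007,-0.455,-0.207,0],[0.0019,-0.0043,0.007,-0.455,-0.207,0],[0.0019,-0.0043,0.007,-0.455,-0.207,0],[0.0019,-0.0043,0.007,-0.455,-0.207,0],[0.0019,-0.0043,0.007,-0.455,-0.207,0],[0.0019,-0.0043,0.007,-0.455,-0.207,0],[0.0019,-0.0043,0.007,-0.455,-0.207,0],[0.0019,-0.0043,0.007,-0.455,-0.207,0],[0.0019,-0.0043,0.007,-0.455,-0.207,0]],
  ],
)

```text
clock: 13.53
eef_pos: [538.1, 189.7, 181.0]
orientation: [[-0.338, 0.911, 0.237], [0.746, 0.413, -0.523], [-0.574, -0.0, -0.819]]
force: [0.1, 0.7, -1.0]
width: 0.359
grip_force: 59.2
```

Call:
arm_command(
  series=[
    [[0,0,0,0,0,0],[0,0,0,0,0,0],[0,0,0,0,0,0],[0,0,0,0,0,0],[0,0,0,0,0,0],[0,0,0,0,0,0],[0,0,0,0,0,0],[0,0,0,0,0,0],[0,0,0,0,0,0],[0,0,0,0,0,0]],
  ],
)

```text
clock: 14.37
eef_pos: [537.9, 190.1, 181.1]
orientation: [[-0.339, 0.91, 0.238], [0.746, 0.414, -0.522], [-0.573, 0.0, -0.819]]
force: [-0.8, -0.1, -1.2]
width: 0.36
grip_force: 59.2
```

```bash
cat >> h.py <<'E'
def rep():
    s=state(); R=s['orientation']; hh=np.array([.407,-.914,0]); th=np.degrees(np.arctan2(R[:,2]@hh,-R[2,2]))
    up=-R[:,2]; eye=s['eef_pos']-8.7*up; d=eye-np.array([538.7,188.5,169.9]); S=d@hh; Z=d[2]; lat=d@[.914,.407,0]
    a=np.radians(35); sl=np.array([*(hh[:2]*np.cos(a)),np.sin(a)]); pp=np.array([*(-hh[:2]*np.sin(a)),np.cos(a)])
    f=s['force']
    print('clk',round(s['clock'],2),'th %.1f s %.1f z %.1f lat %.1f | t %.1f p %.1f'%(th,S,Z,lat,d@sl,d@pp),'F slant %.1f perp %.1f lat %.1f'%(f@sl,f@pp,f@[.914,.407,0]),'F',f.round(1),'T',s['torque'].round(3),'tcp',s['eef_pos'].round(1),'j',s['joint_pos'].round(),'w',round(s['width']*85.4,1))
E
python3 -c "from h import *;rep()"
```

```text
clk 14.37 th 35.0 s 3.2 z 4.0 lat -0.0 | t 4.9 p 1.5 F slant -0.9 perp -0.8 lat -0.8 F [-0.8 -0.1 -1.2] T [ 0.4    0.121 -0.056] tcp [537.9 190.1 181.1] j [ 29.  32.  88. -38.  68.  21.] w 30.7
```

Tilted 35° with no contact. Next I'll feel perpendicular to the slant for the rod's underside (contact expected at p=4).

Call:
arm_command(
  series=[
    [[-0.0093,0.021,0.0328,0,0,0],[-0.0093,0.021,0.0328,0,0,0],[0,0,0,0,0,0],[0,0,0,0,0,0],[0,0,0,0,0,0],[0,0,0,0,0,0],[0,0,0,0,0,0],[0,0,0,0,0,0],[0,0,0,0,0,0],[0,0,0,0,0,0]],
  ],
)

```text
clock: 15.2
eef_pos: [537.4, 191.2, 182.7]
orientation: [[-0.339, 0.91, 0.238], [0.746, 0.414, -0.522], [-0.573, 0.0, -0.819]]
force: [-0.1, -0.6, -1.5]
width: 0.362
grip_force: 59.2
```

```bash
python3 -c "from h import *;rep()"
```

```text
clk 15.2 th 35.0 s 2.0 z 5.7 lat -0.0 | t 4.9 p 3.5 F slant -0.5 perp -1.5 lat -0.3 F [-0.1 -0.6 -1.5] T [ 0.382  0.21  -0.055] tcp [537.4 191.2 182.7] j [ 29.  32.  88. -38.  69.  21.] w 30.9
```

Call:
arm_command(
  series=[
    [[-0.0047,0.0105,0.0164,0,0,0],[0,0,0,0,0,0],[0,0,0,0,0,0],[0,0,0,0,0,0],[0,0,0,0,0,0],[0,0,0,0,0,0],[0,0,0,0,0,0],[0,0,0,0,0,0],[0,0,0,0,0,0],[0,0,0,0,0,0]],
  ],
)

```text
clock: 16.03
eef_pos: [537.3, 191.4, 183.1]
orientation: [[-0.339, 0.91, 0.238], [0.746, 0.414, -0.522], [-0.573, 0.0, -0.819]]
force: [-0.6, -0.5, -1.1]
width: 0.359
grip_force: 59.2
```

```bash
python3 -c "from h import *;rep()"
```

```text
clk 16.03 th 35.0 s 1.8 z 6.1 lat -0.0 | t 4.9 p 4.0 F slant -0.4 perp -1.0 lat -0.8 F [-0.6 -0.5 -1.1] T [ 0.354  0.15  -0.057] tcp [537.3 191.4 183.1] j [ 29.  32.  87. -38.  69.  21.] w 30.7
```

Call:
arm_command(
  series=[
    [[-0.0047,0.0105,0.0164,0,0,0],[0,0,0,0,0,0],[0,0,0,0,0,0],[0,0,0,0,0,0],[0,0,0,0,0,0],[0,0,0,0,0,0],[0,0,0,0,0,0],[0,0,0,0,0,0],[0,0,0,0,0,0],[0,0,0,0,0,0]],
  ],
)

```text
clock: 16.87
eef_pos: [537.2, 191.7, 183.5]
orientation: [[-0.339, 0.91, 0.238], [0.746, 0.414, -0.522], [-0.573, 0.0, -0.819]]
force: [0.4, 0.2, -1.8]
width: 0.361
grip_force: 59.2
```

```bash
python3 -c "from h import *;rep()"
```

```text
clk 16.87 th 35.0 s 1.5 z 6.5 lat -0.0 | t 4.9 p 4.5 F slant -1.0 perp -1.4 lat 0.5 F [ 0.4  0.2 -1.8] T [ 0.426  0.183 -0.039] tcp [537.2 191.7 183.5] j [ 29.  32.  87. -38.  69.  21.] w 30.8
```

Call:
arm_command(
  series=[
    [[-0.0047,0.0105,0.0164,0,0,0],[0,0,0,0,0,0],[0,0,0,0,0,0],[0,0,0,0,0,0],[0,0,0,0,0,0],[0,0,0,0,0,0],[0,0,0,0,0,0],[0,0,0,0,0,0],[0,0,0,0,0,0],[0,0,0,0,0,0]],
  ],
)

```text
clock: 17.7
eef_pos: [537.1, 192.0, 183.9]
orientation: [[-0.339, 0.91, 0.238], [0.746, 0.414, -0.522], [-0.573, 0.0, -0.819]]
force: [-0.8, 0.2, -1.4]
width: 0.358
grip_force: 59.2
```

```bash
python3 -c "from h import *;rep()"
```

```text
clk 17.7 th 35.0 s 1.2 z 6.9 lat -0.0 | t 4.9 p 5.0 F slant -1.2 perp -0.8 lat -0.7 F [-0.8  0.2 -1.4] T [ 0.4    0.171 -0.012] tcp [537.1 192.  183.9] j [ 29.  32.  87. -38.  69.  21.] w 30.5
```

Call:
arm_command(
  series=[
    [[-0.0047,0.0105,0.0164,0,0,0],[0,0,0,0,0,0],[0,0,0,0,0,0],[0,0,0,0,0,0],[0,0,0,0,0,0],[0,0,0,0,0,0],[0,0,0,0,0,0],[0,0,0,0,0,0],[0,0,0,0,0,0],[0,0,0,0,0,0]],
  ],
)

```text
clock: 18.53
eef_pos: [536.9, 192.1, 184.2]
orientation: [[-0.339, 0.91, 0.237], [0.746, 0.414, -0.522], [-0.574, -0.0, -0.819]]
force: [1.7, -2.9, -5.0]
width: 0.363
grip_force: 59.5
```

```bash
python3 -c "from h import *;rep()"
```

```text
clk 18.53 th 35.0 s 1.0 z 7.2 lat -0.1 | t 4.9 p 5.3 F slant -0.1 perp -6.0 lat 0.4 F [ 1.7 -2.9 -5. ] T [0.361 0.078 0.076] tcp [536.9 192.1 184.2] j [ 29.  32.  87. -38.  69.  21.] w 31.0
```

Call:
arm_command(
  series=[
    [[-0.0047,0.0105,0.0164,0,0,0],[0,0,0,0,0,0],[0,0,0,0,0,0],[0,0,0,0,0,0],[0,0,0,0,0,0],[0,0,0,0,0,0],[0,0,0,0,0,0],[0,0,0,0,0,0],[0,0,0,0,0,0],[0,0,0,0,0,0]],
  ],
)

```text
clock: 19.37
eef_pos: [536.9, 192.1, 184.3]
orientation: [[-0.339, 0.91, 0.237], [0.745, 0.414, -0.522], [-0.574, -0.001, -0.819]]
force: [3.9, -3.4, -6.3]
width: 0.363
grip_force: 60.1
```

```bash
python3 -c "from h import *;rep()"
```

```text
clk 19.37 th 35.0 s 0.9 z 7.3 lat -0.1 | t 5.0 p 5.5 F slant 0.2 perp -7.9 lat 2.2 F [ 3.9 -3.4 -6.3] T [ 0.369 -0.089  0.122] tcp [536.9 192.1 184.3] j [ 29.  32.  87. -38.  69.  21.] w 31.0
```

Underside contact begins at p≈5.15, which corresponds to a true 4. I'll back off to a true 3 and start along the slant.

Call:
arm_command(
  series=[
    [[0.0172,-0.0389,-0.0607,0,0,0],[0,0,0,0,0,0],[0.0133,-0.0299,0.023,0,0,0],[0.0133,-0.0299,0.023,0,0,0],[0.0133,-0.0299,0.023,0,0,0],[0.0133,-0.0299,0.023,0,0,0],[0,0,0,0,0,0],[0,0,0,0,0,0],[0,0,0,0,0,0],[0,0,0,0,0,0]],
  ],
)

```text
clock: 20.2
eef_pos: [538.6, 188.5, 185.5]
orientation: [[-0.339, 0.91, 0.237], [0.746, 0.414, -0.522], [-0.573, -0.0, -0.819]]
force: [-0.1, 0.2, -1.6]
width: 0.36
grip_force: 61.0
```

```bash
python3 -c "from h import *;rep()"
```

```text
clk 20.2 th 35.0 s 4.9 z 8.5 lat -0.1 | t 8.9 p 4.1 F slant -1.1 perp -1.2 lat 0.0 F [-0.1  0.2 -1.6] T [ 0.371  0.185 -0.018] tcp [538.6 188.5 185.5] j [ 29.  32.  87. -38.  69.  21.] w 30.8
```

Call:
arm_command(
  series=[
    [[0.0133,-0.0299,0.023,0,0,0],[0,0,0,0,0,0],[0.0133,-0.0299,0.023,0,0,0],[0,0,0,0,0,0],[0,0,0,0,0,0],[0,0,0,0,0,0],[0,0,0,0,0,0],[0,0,0,0,0,0],[0,0,0,0,0,0],[0,0,0,0,0,0]],
  ],
)

```text
clock: 21.03
eef_pos: [539.3, 187.0, 186.7]
orientation: [[-0.339, 0.91, 0.238], [0.746, 0.414, -0.522], [-0.573, 0.0, -0.819]]
force: [-0.1, -0.1, -0.6]
width: 0.362
grip_force: 61.0
```

```bash
python3 -c "from h import *;rep()"
```

```text
clk 21.03 th 35.0 s 6.6 z 9.7 lat -0.0 | t 10.9 p 4.2 F slant -0.3 perp -0.5 lat -0.1 F [-0.1 -0.1 -0.6] T [ 0.362  0.129 -0.035] tcp [539.3 187.  186.7] j [ 28.  32.  87. -38.  69.  21.] w 30.9
```

Call:
arm_command(
  series=[
    [[0.0133,-0.0299,0.023,0,0,0],[0,0,0,0,0,0],[0.0133,-0.0299,0.023,0,0,0],[0,0,0,0,0,0],[0,0,0,0,0,0],[0,0,0,0,0,0],[0,0,0,0,0,0],[0,0,0,0,0,0],[0,0,0,0,0,0],[0,0,0,0,0,0]],
  ],
)

```text
clock: 21.87
eef_pos: [539.9, 185.5, 187.8]
orientation: [[-0.339, 0.91, 0.238], [0.746, 0.414, -0.522], [-0.573, 0.0, -0.819]]
force: [0.5, 0.1, -1.3]
width: 0.362
grip_force: 61.0
```

```bash
python3 -c "from h import *;rep()"
```

```text
clk 21.87 th 35.0 s 8.2 z 10.8 lat -0.0 | t 12.9 p 4.1 F slant -0.7 perp -1.1 lat 0.5 F [ 0.5  0.1 -1.3] T [ 0.43   0.148 -0.008] tcp [539.9 185.5 187.8] j [ 28.  32.  87. -38.  69.  20.] w 30.9
```

Call:
arm_command(
  series=[
    [[0.0133,-0.0299,0.023,0,0,0],[0,0,0,0,0,0],[0.0133,-0.0299,0.023,0,0,0],[0,0,0,0,0,0],[0.0133,-0.0299,0.023,0,0,0],[0,0,0,0,0,0],[0,0,0,0,0,0],[0,0,0,0,0,0],[0,0,0,0,0,0],[0,0,0,0,0,0]],
  ],
)

```text
clock: 22.7
eef_pos: [540.9, 183.3, 189.6]
orientation: [[-0.339, 0.91, 0.238], [0.746, 0.414, -0.522], [-0.573, 0.0, -0.819]]
force: [-0.4, -0.5, -1.2]
width: 0.354
grip_force: 61.0
```

```bash
python3 -c "from h import *;rep()"
```

```text
clk 22.7 th 35.0 s 10.7 z 12.5 lat -0.0 | t 15.9 p 4.2 F slant -0.5 perp -1.1 lat -0.6 F [-0.4 -0.5 -1.2] T [0.406 0.181 0.029] tcp [540.9 183.3 189.6] j [ 28.  31.  87. -38.  69.  20.] w 30.2
```

Call:
arm_command(
  series=[
    [[0.0133,-0.0299,0.023,0,0,0],[0,0,0,0,0,0],[0.0133,-0.0299,0.023,0,0,0],[0,0,0,0,0,0],[0.0133,-0.0299,0.023,0,0,0],[0,0,0,0,0,0],[0.0133,-0.0299,0.023,0,0,0],[0,0,0,0,0,0],[0,0,0,0,0,0],[0,0,0,0,0,0]],
  ],
)

```text
clock: 23.53
eef_pos: [542.3, 180.3, 191.9]
orientation: [[-0.339, 0.91, 0.238], [0.746, 0.414, -0.522], [-0.573, 0.0, -0.819]]
force: [-1.2, 0.4, -2.6]
width: 0.359
grip_force: 61.0
```

```bash
python3 -c "from h import *;rep()"
```

```text
clk 23.53 th 35.0 s 14.0 z 14.8 lat -0.1 | t 19.9 p 4.1 F slant -2.2 perp -1.6 lat -1.0 F [-1.2  0.4 -2.6] T [0.37  0.218 0.015] tcp [542.3 180.3 191.9] j [ 28.  31.  87. -38.  69.  20.] w 30.7
```

Call:
arm_command(
  series=[
    [[0.0133,-0.0299,0.023,0,0,0],[0,0,0,0,0,0],[0.0133,-0.0299,0.023,0,0,0],[0,0,0,0,0,0],[0.0133,-0.0299,0.023,0,0,0],[0,0,0,0,0,0],[0,0,0,0,0,0],[0,0,0,0,0,0],[0,0,0,0,0,0],[0,0,0,0,0,0]],
  ],
)

```text
clock: 24.37
eef_pos: [543.3, 178.1, 193.6]
orientation: [[-0.339, 0.91, 0.238], [0.746, 0.414, -0.522], [-0.573, 0.0, -0.819]]
force: [0.6, 0.5, -0.8]
width: 0.364
grip_force: 61.0
```

```bash
python3 -c "from h import *;rep()"
```

```text
clk 24.37 th 35.0 s 16.4 z 16.5 lat -0.0 | t 22.9 p 4.2 F slant -0.7 perp -0.5 lat 0.7 F [ 0.6  0.5 -0.8] T [ 0.378  0.145 -0.03 ] tcp [543.3 178.1 193.6] j [ 27.  31.  87. -38.  69.  19.] w 31.1
```

No contact so far. I'll continue, two calls of 6 mm each.

Call:
arm_command(
  series=[
    [[0.0133,-0.0299,0.023,0,0,0],[0.0133,-0.0299,0.023,0,0,0],[0.0133,-0.0299,0.023,0,0,0],[0,0,0,0,0,0],[0.0133,-0.0299,0.023,0,0,0],[0.0133,-0.0299,0.023,0,0,0],[0.0133,-0.0299,0.023,0,0,0],[0,0,0,0,0,0],[0,0,0,0,0,0],[0,0,0,0,0,0]],
  ],
)

```text
clock: 25.2
eef_pos: [545.2, 173.6, 197.0]
orientation: [[-0.339, 0.91, 0.238], [0.746, 0.414, -0.522], [-0.573, 0.0, -0.819]]
force: [0.2, 0.2, -1.4]
width: 0.361
grip_force: 61.0
```

```bash
python3 -c "from h import *;rep()"
```

```text
clk 25.2 th 35.0 s 21.3 z 20.0 lat -0.1 | t 28.9 p 4.2 F slant -0.9 perp -1.1 lat 0.3 F [ 0.2  0.2 -1.4] T [ 0.393  0.168 -0.007] tcp [545.2 173.6 197. ] j [ 27.  31.  87. -38.  69.  19.] w 30.9
```

Call:
arm_command(
  series=[
    [[0.0133,-0.0299,0.023,0,0,0],[0.0133,-0.0299,0.023,0,0,0],[0.0133,-0.0299,0.023,0,0,0],[0,0,0,0,0,0],[0.0133,-0.0299,0.023,0,0,0],[0.0133,-0.0299,0.023,0,0,0],[0.0133,-0.0299,0.023,0,0,0],[0,0,0,0,0,0],[0,0,0,0,0,0],[0,0,0,0,0,0]],
  ],
)

```text
clock: 26.03
eef_pos: [547.2, 169.0, 200.5]
orientation: [[-0.339, 0.91, 0.237], [0.746, 0.414, -0.522], [-0.573, -0.0, -0.819]]
force: [-0.3, -0.4, -0.9]
width: 0.362
grip_force: 61.0
```

```bash
python3 -c "from h import *;rep()"
```

```text
clk 26.03 th 35.0 s 26.2 z 23.4 lat -0.1 | t 34.9 p 4.1 F slant -0.3 perp -0.9 lat -0.5 F [-0.3 -0.4 -0.9] T [ 0.388  0.183 -0.03 ] tcp [547.2 169.  200.5] j [ 26.  30.  87. -38.  69.  18.] w 30.9
```

Call:
arm_command(
  series=[
    [[0.027,-0.06,0.046,0,0,0],[0.027,-0.06,0.046,0,0,0],[0.027,-0.06,0.046,0,0,0],[0.053,-0.12,0.092,0,0,0],[0.053,-0.12,0.092,0,0,0],[0.053,-0.12,0.092,0,0,0],[0.08,-0.18,0.14,0,0,0],[0.13,-0.3,0.23,0,0,0],[0.13,-0.3,0.23,0,0,0],[0.08,-0.18,0.14,0,0,0]],
  ],
)

```text
clock: 26.87
eef_pos: [564.5, 130.4, 230.6]
orientation: [[-0.338, 0.91, 0.238], [0.746, 0.414, -0.522], [-0.574, 0.001, -0.819]]
force: [-0.4, 0.2, -0.4]
width: 0.36
grip_force: 61.0
```

```bash
python3 - <<'E'
from h import *
rep(); snap('side','side2'); snap('top','top2')
a=cv2.resize(cv2.imread('pics/side2.png')[170:350,195:375],(400,400),interpolation=2);b=cv2.resize(cv2.imread('pics/top2.png')[180:330,165:315],(400,400),interpolation=2)
cv2.imwrite('pics/c2.png',np.hstack([a,b]))
d=np.load('pics/top0.npy')
P,u,v=grid('top',d,330,390,230,285); print('floor',np.percentile(P[:,2],[10,50,90]))
E
```

```text
clk 26.87 th 35.0 s 68.6 z 53.6 lat -0.1 | t 86.9 p 4.5 F slant -0.5 perp -0.1 lat -0.3 F [-0.4  0.2 -0.4] T [ 0.417  0.173 -0.016] tcp [564.5 130.4 230.6] j [ 22.  28.  86. -38.  69.  13.] w 30.8
floor [ 3.04485394  7.2623795  11.6841613 ]
```

View pics/c2.png

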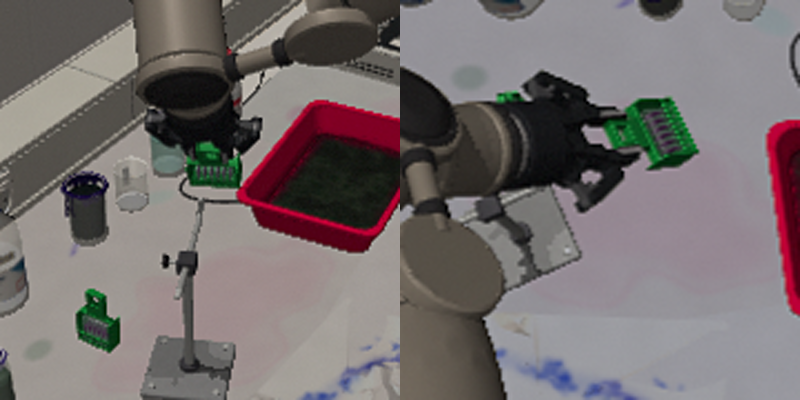

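The carrier is free of the hook, held firmly and tilted. The stand and the small carrier haven't moved. I'll untilt it and carry it over the tray.

Call:
arm_command(
  series=[
    [[-0.1,-0.6,0,0.637,0.29,0],[-0.1,-0.6,0,0.637,0.29,0],[-0.1,-0.6,0,0.637,0.29,0],[-0.1,-0.6,0,0.637,0.29,0],[-0.1,-0.6,0,0.637,0.29,0],[-0.1,-0.6,0,0.637,0.29,0],[-0.1,-0.6,0,0.637,0.29,0],[-0.1,-0.6,0,0.637,0.29,0],[-0.1,-0.6,0,0.637,0.29,0],[-0.1,-0.6,0,0.637,0.29,0]],
  ],
)

```text
clock: 27.8
eef_pos: [538.5, -19.0, 229.6]
orientation: [[-0.415, 0.91, -0.0], [0.91, 0.415, 0.003], [0.003, 0.001, -1.0]]
force: [0.1, 0.2, -1.9]
width: 0.359
grip_force: 61.1
```

Call:
arm_command(
  series=[
    [[-0.06,-0.6,0,0,0,0],[-0.06,-0.7,0,0,0,0],[-0.06,-0.7,0,0,0,0],[-0.06,-0.7,0,0,0,0],[-0.06,-0.7,0,0,0,0],[-0.06,-0.7,0,0,0,0],[-0.06,-0.7,0,0,0,0],[-0.04,-0.6,0,0,0,0],[0,-0.4,0,0,0,0],[0,0,0,0,0,0]],
  ],
)

```text
clock: 28.63
eef_pos: [527.1, -165.1, 229.2]
orientation: [[-0.412, 0.911, -0.0], [0.911, 0.412, -0.001], [-0.0, -0.001, -1.0]]
force: [0.3, -0.2, -1.2]
width: 0.356
grip_force: 61.1
```

```bash
python3 - <<'E'
from h import *
rep(); snap('side','side3')
a=cv2.resize(cv2.imread('pics/side3.png')[120:320,260:460],(500,500),interpolation=2)
cv2.imwrite('pics/c3.png',a); print(state()['orientation'].round(3).tolist())
E
```

```text
clk 28.63 th 0.0 s 318.5 z 50.6 lat -154.5 | t 289.9 p -141.3 F slant -0.5 perp -1.2 lat 0.2 F [ 0.3 -0.2 -1.2] T [-0.007 -0.047 -0.005] tcp [ 527.1 -165.1  229.2] j [-25.  23.  85.  -0.  72. -50.] w 30.4
[[-0.413, 0.911, -0.0], [0.911, 0.413, 0.0], [0.0, -0.0, -1.0]]
```

View pics/c3.png

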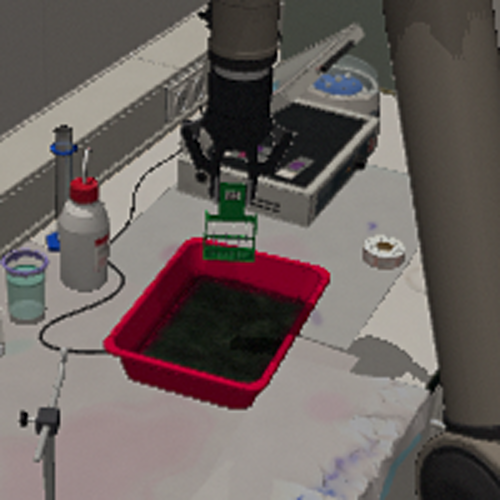

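The carrier is upright and held above the tray. I'll lower it to just above the floor, then feel for contact.

Call:
arm_command(
  series=[
    [[0,0,-0.6,0,0,0],[0,0,-0.7,0,0,0],[0,0,-0.7,0,0,0],[0,0,-0.7,0,0,0],[0,0,-0.7,0,0,0],[0,0,-0.6,0,0,0],[0,0,-0.4,0,0,0],[0,0,-0.25,0,0,0],[0,0,-0.2,0,0,0],[0,0,0,0,0,0]],
  ],
)

```text
clock: 29.52
eef_pos: [527.2, -163.0, 107.6]
orientation: [[-0.415, 0.91, -0.001], [0.91, 0.415, 0.0], [0.001, -0.001, -1.0]]
force: [-0.2, 0.2, -1.4]
width: 0.36
grip_force: 61.1
```

Call:
arm_command(
  series=[
    [[0,0,-0.04,0,0,0],[0,0,-0.04,0,0,0],[0,0,0,0,0,0],[0,0,0,0,0,0],[0,0,0,0,0,0],[0,0,0,0,0,0],[0,0,0,0,0,0],[0,0,0,0,0,0],[0,0,0,0,0,0],[0,0,0,0,0,0]],
  ],
)

```text
clock: 30.35
eef_pos: [527.2, -163.4, 106.1]
orientation: [[-0.414, 0.91, -0.0], [0.91, 0.414, 0.0], [0.0, -0.0, -1.0]]
force: [0.3, -0.7, -1.3]
width: 0.36
grip_force: 61.1
```

Call:
arm_command(
  series=[
    [[0,0,-0.04,0,0,0],[0,0,0,0,0,0],[0,0,-0.04,0,0,0],[0,0,0,0,0,0],[0,0,0,0,0,0],[0,0,0,0,0,0],[0,0,0,0,0,0],[0,0,0,0,0,0],[0,0,0,0,0,0],[0,0,0,0,0,0]],
  ],
)

```text
clock: 31.18
eef_pos: [527.3, -163.4, 104.1]
orientation: [[-0.414, 0.91, -0.0], [0.91, 0.414, 0.0], [0.0, -0.0, -1.0]]
force: [0.3, 0.9, -0.7]
width: 0.362
grip_force: 61.1
```

Call:
arm_command(
  series=[
    [[0,0,-0.04,0,0,0],[0,0,0,0,0,0],[0,0,0,0,0,0],[0,0,0,0,0,0],[0,0,0,0,0,0],[0,0,0,0,0,0],[0,0,0,0,0,0],[0,0,0,0,0,0],[0,0,0,0,0,0],[0,0,0,0,0,0]],
  ],
)

```text
clock: 32.02
eef_pos: [527.2, -163.4, 103.1]
orientation: [[-0.414, 0.91, -0.0], [0.91, 0.414, 0.0], [0.0, -0.0, -1.0]]
force: [0.6, -0.3, -1.6]
width: 0.353
grip_force: 61.1
```

Call:
arm_command(
  series=[
    [[0,0,-0.04,0,0,0],[0,0,0,0,0,0],[0,0,0,0,0,0],[0,0,0,0,0,0],[0,0,0,0,0,0],[0,0,0,0,0,0],[0,0,0,0,0,0],[0,0,0,0,0,0],[0,0,0,0,0,0],[0,0,0,0,0,0]],
  ],
)

```text
clock: 32.85
eef_pos: [527.4, -163.5, 102.3]
orientation: [[-0.414, 0.91, 0.0], [0.91, 0.414, -0.0], [-0.0, 0.0, -1.0]]
force: [1.4, -0.8, 3.5]
width: 0.356
grip_force: 61.4
```

Touchdown at 3.5 N, resting on the floor. I'll open, then retreat straight up.

Call:
arm_command(
  series=[
    [[0,0,0,0,0,0],[0,0,0,0,0,0],[0,0,0,0,0,0],[0,0,0,0,0,0],[0,0,0,0,0,0],[0,0,0,0,0,0],[0,0,0,0,0,0],[0,0,0,0,0,0],[0,0,0,0,0,0],[0,0,0,0,0,0]],
  ],
  gripper=60,
)

```text
clock: 33.68
eef_pos: [527.3, -163.4, 102.1]
orientation: [[-0.414, 0.91, -0.0], [0.91, 0.414, 0.0], [0.0, -0.0, -1.0]]
force: [0.7, 0.6, -0.2]
width: 0.701
grip_force: 0.0
```

Call:
arm_command(
  series=[
    [[0,0,0.1,0,0,0],[0,0,0.2,0,0,0],[0,0,0.4,0,0,0],[0,0,0.6,0,0,0],[0,0,0.7,0,0,0],[0,0,0.7,0,0,0],[0,0,0.7,0,0,0],[0,0,0.7,0,0,0],[0,0,0.6,0,0,0],[0,0,0.3,0,0,0]],
  ],
)

```text
clock: 34.52
eef_pos: [528.0, -163.7, 230.2]
orientation: [[-0.414, 0.91, 0.004], [0.91, 0.414, -0.002], [-0.003, 0.003, -1.0]]
force: [-0.1, -0.1, 0.5]
width: 0.702
grip_force: 0.0
```

Call:
arm_command(
  series=[
    [[-0.2,-0.5,0.2,0,0,0],[-0.2,-0.7,0.2,0,0,0],[-0.2,-0.7,0.2,0,0,0],[-0.2,-0.7,0,0,0,0],[-0.2,-0.7,0,0,0,0],[-0.2,-0.7,0,0,0,0],[-0.2,-0.7,0,0,0,0],[-0.2,-0.5,0,0,0,0],[0,-0.3,0,0,0,0],[0,0,0,0,0,0]],
  ],
)

```text
clock: 35.35
eef_pos: [486.7, -302.5, 241.8]
orientation: [[-0.412, 0.911, -0.0], [0.911, 0.412, 0.0], [0.0, -0.0, -1.0]]
force: [-0.2, 0.4, 0.5]
width: 0.701
grip_force: 0.0
```

```bash
python3 - <<'E'
from h import *
rep(); snap('side','side4'); snap('top','top4')
a=cv2.resize(cv2.imread('pics/side4.png')[180:360,140:440],(700,420),interpolation=2)
cv2.imwrite('pics/c4.png',a)
for n,b in(('top',(300,415,210,300)),('side',(300,395,205,285))):
    d=np.load(f'pics/{n}4.npy'); im=cv2.imread(f'pics/{n}4.png').astype(int)
    P,u,v=grid(n,d,*b); B,G,R=im[v,u].T; s=(G>R*1.5)&(G>B*1.4)&(G>60)&(P[:,2]>20)
    print(n,s.sum(),R2(P[s]),np.percentile(P[s][:,2],[2,98])); s&=P[:,2]>95; print(R2(P[s]))
E
```

```text
clk 35.35 th -0.0 s 427.6 z 63.2 lat -247.4 | t 386.5 p -193.5 F slant -0.0 perp 0.7 lat -0.0 F [-0.2  0.4  0.5] T [-0.043  0.028 -0.06 ] tcp [ 486.7 -302.5  241.8] j [-40.  25.  80.  -0.  75. -64.] w 59.9
top 149 ((406.4890441894531, -116.45986938476562), (61.97665023803711, 316.4371337890625), 68.88397979736328) [ 24.27564143 112.61438398]
((401.2163391113281, -105.09114074707031), (30.551382064819336, 300.1669616699219), 66.20169830322266)
side 130 ((229.13140869140625, 438.2001037597656), (62.79168701171875, 1371.605224609375), 26.642078399658203) [ 24.0833892  109.35254071]
((234.42031860351562, 446.9818115234375), (28.39141845703125, 1361.113037109375), 25.92340850830078)
```

View pics/c4.png

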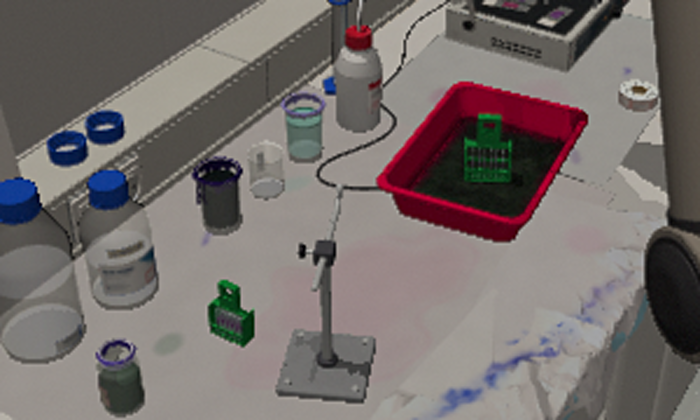

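The carrier stands upright in the tray at about (489,150), with its top at z≈110. Everything else is where it was, so I'm handing in.

```bash
python3 -c "
from workcell import r
print(r.sign_off())"
```

```text
the job is handed in; nothing more can be done
None
```

The green slide carrier is off the barbed hook (hook contact about 8 N at most in the readings) and stands upright on the red tray's floor. It touched down at about 3.5 N, nothing else appears moved in the last picture, and I handed the job in at about 35 s.

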